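# Tip the printed housing onto its back in the scan frame

## Robot

A 7-joint arm with a two-finger parallel gripper is mounted at the origin on the work surface. World frame = base frame: x ahead of the robot, y to its left, z up, the work surface at z = 0. Lengths are in mm, angles in rad, forces in N, time in s.
With the tool pointing down it reaches from about 400 to 900 mm from the base axis. Payload 5.5 kg.
Tool frame: the origin (TCP) lies at the very end of the fingers, on their centre line; the grasp point (between the pads) lies 19 mm behind it (env.grip_point_offset is the distance from the TCP to the grasp point, in mm); y points along the fingers, z is the direction in which the jaws open and shut, and the axes are right-handed (so a half turn about y gives the same grasp; the last joint's range is limited). The gripper opens to 92 mm and grips with 3 to 60 N. Pads are 19 mm wide; open, the fingers measure 130 mm over their backs; the gripper's body (75 mm by 190 mm) begins 47 mm behind the grasp point.
Start: joints at [-0.893, 0.501, -0.427, 1.55, 0.221, 1.138, -0.21], TCP at [261.918, 594.894, 226.729] pointing down, gripper open.
Joint ranges: [-2.88, 2.88], [-0.31, 2.03], [-1.54, 1.56], [0.2, 2.42], [-1.41, 4.55], [0.19, 2.02], [-2.57, 2.57]. Speed limits (rad/s): [2.57, 2.57, 3.14, 3.14, 3.14, 3.14, 3.14].

## Interface

Orientations are given as a rotation vector (axis times angle).
In Python, from workcell import env gives the robot as it stands.
- The arm moves only by the tool apply_moves, never from a script. Its argument "series" is a list of rows, each an object with "travel": the shift along the world's x, y, z in mm, a list of three; "yaw": the turn about the world's z in degrees; "gripper": the opening, from -1 (shut) to 1 (fully open). A call has 1 to 10 rows; each row is the pose to reach, as a shift and turn from the pose commanded when the call began; what a row does not reach only later rows make up. A row lasts 1/10 s, in which the tool goes at most 50 mm and 8.59 degrees, less where a joint would pass 70% of its speed; a pose out of reach is approached as far as the arm can. A call with a gripper value outside its range is refused whole. The fingers move at their own pace and stop on an object; the grip force is fixed at half the most. Time passes only in rows, so rows that repeat a pose let the fingers close. It gives the time, the measured TCP pose, the force and the opening at its end, in the units of the state.
- env.read_state(): the state, without advancing time (a new reading comes with each control period).
- env.get_image(name): name is "scene" or "top" or "wrist"; returns a dict with "pixels" (420x560x3 uint8, red, green, blue), "fx", "fy", "cx", "cy" (pixels), "extrinsics" (4x4, takes a point from camera to world coordinates); the wrist camera has in their place "hand_eye" (4x4, takes a point from camera to tool coordinates, whose origin is the TCP and whose axes are the tool frame's). Camera axes: x right, y up, looking along -z (the intrinsics and any distortion apply to the point x, -y, -z); pixel columns grow to the right and rows downward; lengths in mm; the calibration is good to about 2 mm. A picture is of the moment at which its call begins: read the wrist's pose just before it. There is no depth.
- env.sign_off(): hands the job in, once; it reports no verdict.
The state is a dict: "time_s": time; "joints": joint angles; "joint_velocities": joint speeds; "joint_torque": joint torques, N m; "eef_pos": TCP position; "tcp_rot": TCP orientation; "ft_force": force on the tool from outside, world axes, zero at the start; "moment": the same for the moment, N m; "finger_gap": finger opening in mm.
Only numpy, scipy, OpenCV 4.12 (cv2) and the standard library are available. Lean on these libraries where they do the work, as an engineer would, in place of code of your own. Each camera call takes 0.05 s, during which the arm holds its last target.

## Task

The printed housing stands on the scan board, short of the frame line drawn on it, with its front to you and its back to the frame. Without gripping or lifting it, slide it upright until its whole back lower edge is a little way inside the frame, then push it near the top so that it topples backwards and lands lying on its back, front up, wholly inside the frame and ready for the next scan. It has to come down inside the frame, not be shoved there afterwards; leave the other things alone.

Things in the scene. Friction and masses are not known exactly. Their poses are not given: they have to be found in the camera images.
- housing: Light grey printed housing, a closed box 100 mm tall, 60 wide, 40 deep, 0.15 to 0.31 kg, weight in its middle. Starts upright. Front (own x = -20 mm): dark display opening near the top, three key holes, vent slots. Back (x = +20 mm): plain, four screw wells. Origin: centre of its foot; own z from foot to top, own x from front to back, y across. Friction on the board 0.27 to 0.37.
- frame (a point): Centre of the frame on the board's upper face, 6 mm above the table. The frame is a pale line 4 mm wide painted flat; inside it measures 140 mm along x, 100 mm along y. Its x points the way the housing is to fall: away from the standing housing and the robot, up to 0.45 rad to either side. Inner edge of the near line: x = -70 mm; far line: +70 mm; sides: y = -50 and +50 mm.
- board: The scan board: fixed matt black slab 6 mm thick, 320 mm by 260 mm, with small pale reference dots and the frame line. Origin on the table directly under the frame's centre, same axes as the frame. The slab reaches from x = -220 to +100 mm and y = -130 to +130 mm.
- back_low_left (a point): Corner of the housing's back face at the foot, own (20, 30, 0) mm. The edge from here to back_low_right is the one it pivots on. Start: the middle of this edge is 20 to 60 mm short of the near line, turned up to 0.15 rad, and within 15 mm of the frame's middle line. Pushed on the front below 45 mm above its foot, the housing slides upright.
- back_low_right (a point): Corner of the housing's back face at the foot, own (20, -30, 0) mm. Pushed on the front more than 80 mm above its foot, the housing tips backwards over its back lower edge; past about 22 degrees of lean it falls by itself. In the fall that edge shifts only about 2 mm, the way of the fall, if pushed slowly.
- back_high_left (a point): Corner of the housing's back face at the top, own (20, 30, 100) mm: 100 mm above the board while it stands, on the board once it lies on its back.
- back_high_right (a point): Corner of the housing's back face at the top, own (20, -30, 100) mm: 100 mm above the board while it stands, on the board once it lies on its back.
- glue_stick: White glue stick standing on the table on one side of the board, 29 mm across, 100 mm tall; origin at the centre of its underside. Leave it alone.
- spray_can: Small aluminium spray can standing on the table on the other side of the board (the two may be swapped), 52 mm across, 145 mm tall; origin at the centre of its underside. Leave it alone.
- scraper: Scraper lying on the table beyond the board's far edge, 190 mm long, 50 mm wide, 18 mm high, long way roughly across the frame; origin under the front end of its handle. Leave it alone.
- gear: Light grey printed gear lying on the table beside the board, 75 mm across, hub 22 mm high; origin at the centre of its underside. Leave it alone.

How it is judged:
By the outcome, as a careful person would: the job done as asked, in the order asked, and still so for the second after the job is handed in, with the robot touching nothing.
It also fails if it takes over 40 s, if anything falls off the work surface, if the arm or the gripper's body presses on something with over 40 N, if the wrist force passes 120 N, or if a joint passes its speed limit or range.

## Working session

There is one attempt and no reset: what is moved stays moved. The work goes in short steps, Python scripts to look and compute and a tool call to move; the robot and the scene stay as the last step left them, time stands still between calls to the robot, and variables do not carry over. Pictures are saved under pics/ and viewed, and the job is handed in when it is done.

Besides the shell and the picture viewer there is one more tool, called after "Emit:" by a JSON object that holds its "api" and its "payload". apply_moves: Moves the arm, as the interface text tells. Its arguments: {"type":"object","properties":{"series":{"type":"array","items":{"type":"object","properties":{"travel":{"type":"array","items":{"type":"number"}},"yaw":{"type":"number"},"gripper":{"type":"number"}}}}},"required":["series"]}

```bash
ls; mkdir -p pics; python3 - <<'E'
from workcell import env
import cv2
print(env.read_state())
for n in("scene","top"):
    d=env.get_image(n); cv2.imwrite(f"pics/{n}0.png",d["pixels"][:,:,::-1]); print(n,d["fx"],d["fy"],d["cx"],d["cy"],d["extrinsics"],[k for k in d])
E
```

```text
pics
{'time_s': 0.0, 'joints': array([-0.8927862 ,  0.50184055, -0.4267562 ,  1.55146383,  0.220797  ,
        1.1382984 , -0.21026704]), 'joint_velocities': array([-2.85853652e-05,  1.22134921e-04,  1.43958445e-03,  1.09901541e-03,
        3.16631817e-04,  5.72355055e-04,  7.91087297e-04]), 'joint_torque': array([-7.85174725e-04, -5.66586435e+01, -5.81634253e+00, -2.79120898e+01,
       -6.85734185e-02,  3.05337820e-02,  1.85094673e-04]), 'eef_pos': array([261.73388844, 594.19972568, 225.67408883]), 'tcp_rot': array([-1.54811492,  0.32576411, -0.32505082]), 'ft_force': array([-0.03581126, -0.09968976,  0.09702257]), 'moment': array([-0.05920479,  0.03972097,  0.00162412]), 'finger_gap': 92.07201377461546}
scene 495.6630731997708 495.6630731997708 277.7973328187473 200.65773996315858 [[-1.03822390e-01 -5.67762688e-01  8.16618909e-01  1.39758802e+03]
 [ 9.94594006e-01 -5.76842750e-02  8.63440053e-02  9.67361550e+01]
 [-1.91683482e-03  8.21168713e-01  5.70682285e-01  6.77814394e+02]
 [ 0.00000000e+00  0.00000000e+00  0.00000000e+00  1.00000000e+00]] ['pixels', 'fx', 'fy', 'cx', 'cy', 'extrinsics']
top 497.90036153129876 497.90036153129876 282.5809461088563 209.58422481743628 [[ 1.30320256e-02  9.92733440e-01 -1.19626435e-01  4.46036055e+02]
 [-9.99896972e-01  1.22182108e-02 -7.53392390e-03  2.32689882e+01]
 [-6.01755719e-03  1.19712292e-01  9.92790389e-01  1.22011706e+03]
 [ 0.00000000e+00  0.00000000e+00  0.00000000e+00  1.00000000e+00]] ['pixels', 'fx', 'fy', 'cx', 'cy', 'extrinsics']
```

View pics/scene0.png

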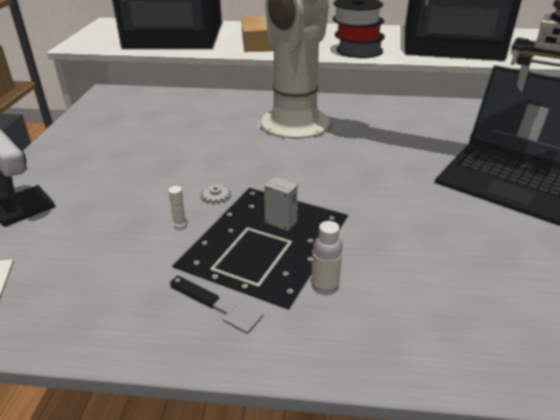

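View pics/top0.png

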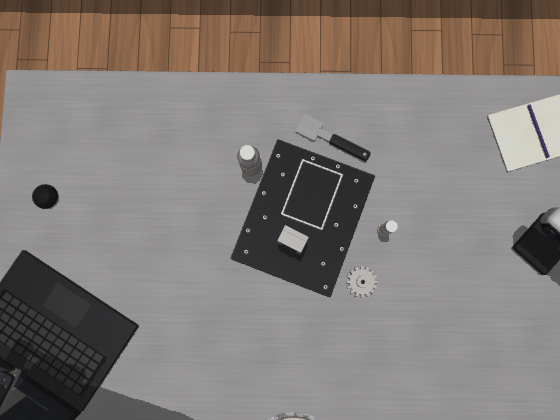

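```bash
cat > h.py <<'E'
import numpy as np,cv2
from scipy.spatial.transform import Rotation as R
def proj(d,P,E=None):
    E=d["extrinsics"] if E is None else E
    p=np.linalg.inv(E)@np.append(P,1); return d["cx"]+d["fx"]*p[0]/-p[2], d["cy"]+d["fy"]*-p[1]/-p[2]
def ray(d,u,v,z,E=None):
    E=d["extrinsics"] if E is None else E
    r=E[:3,:3]@np.array([(u-d["cx"])/d["fx"],-(v-d["cy"])/d["fy"],-1]); o=E[:3,3]
    return o+r*(z-o[2])/r[2]
def crop(d,x0,y0,x1,y1,s,f):
    im=d["pixels"][y0:y1,x0:x1,::-1]; cv2.imwrite(f,cv2.resize(im,None,fx=s,fy=s,interpolation=cv2.INTER_CUBIC))
E
python3 - <<'E'
from workcell import env
from h import *
s=env.read_state()
t=env.get_image("top");c=env.get_image("scene");w=env.get_image("wrist")
for d in(t,c): print(proj(d,s["eef_pos"]),proj(d,[0,0,0]))
print(R.from_rotvec(s["tcp_rot"]).as_matrix(), w["hand_eye"],w["fx"],w["cx"],w["cy"])
cv2.imwrite("pics/w0.png",w["pixels"][:,:,::-1])
crop(t,225,130,385,300,4,"pics/tc.png"); crop(c,160,160,360,340,4,"pics/sc.png")
E
```

```text
(np.float64(-8.81990927037225), np.float64(361.10740791753483)) (np.float64(293.24431787093783), np.float64(462.9417115689611))
(np.float64(544.0055225952719), np.float64(94.37931110128271)) (np.float64(293.9876259884607), np.float64(122.43431008019085))
[[ 9.15220829e-01 -7.73372981e-04  4.02951902e-01]
 [-4.02952639e-01 -1.59285275e-03  9.15219446e-01]
 [-6.59629446e-05 -9.99998432e-01 -1.76944470e-03]] [[-3.85910763e-04 -9.60984107e-01 -2.76603322e-01 -7.46927776e+01]
 [ 9.30919949e-04  2.76602877e-01 -9.60983861e-01 -1.58725549e+02]
 [ 9.99999492e-01 -6.28349565e-04  7.87855249e-04 -1.27470549e+00]
 [ 0.00000000e+00  0.00000000e+00  0.00000000e+00  1.00000000e+00]] 351.97929846309887 274.6450900831031 212.7346637793223
```

View pics/w0.png

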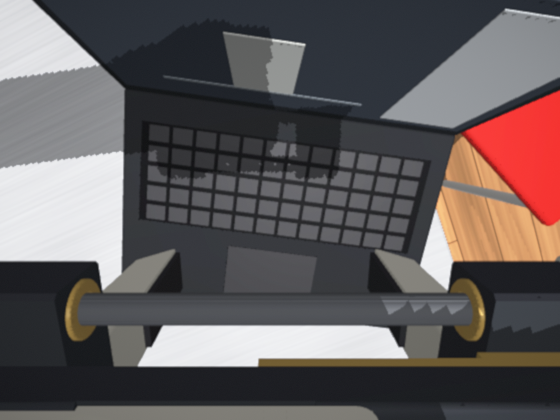

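View pics/tc.png

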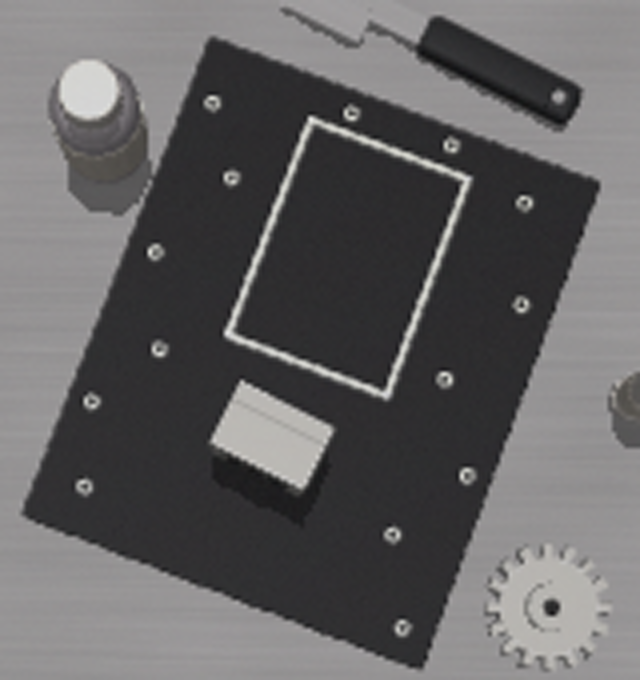

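View pics/sc.png

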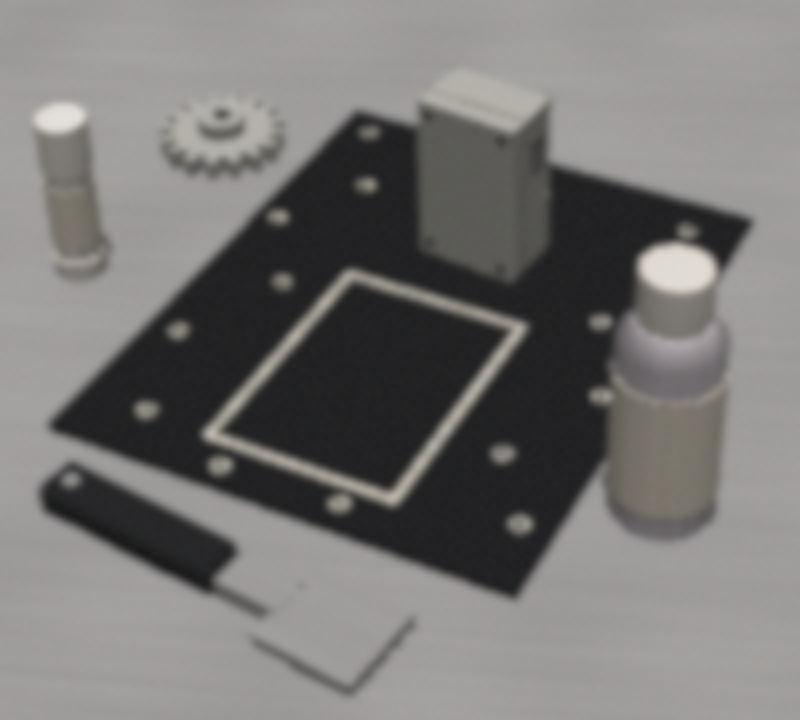

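```bash
cat > fit0.py <<'E'
from workcell import env
from h import *
from scipy.optimize import least_squares
t=env.get_image("top");c=env.get_image("scene")
T=lambda x,y:((x+.5)/4-.5+225,(y+.5)/4-.5+130)
S=lambda x,y:((x+.5)/4-.5+160,(y+.5)/4-.5+160)
FO=[(74,54),(74,-54),(-74,-54),(-74,54)]; B=[(100,130),(100,-130),(-220,-130),(-220,130)]
def W(p,q,z): return [p[0]+np.cos(p[2])*q[0]-np.sin(p[2])*q[1],p[1]+np.sin(p[2])*q[0]+np.cos(p[2])*q[1],z]
def fit(obs,p0):
    f=lambda p:np.concatenate([np.subtract(proj(d,W(p,q,z)),uv) for d,q,z,uv in obs])
    r=least_squares(f,p0); return r.x,np.abs(r.fun).reshape(-1,2).round(1).tolist()
tf=[(309,117),(471,179),(389,399),(225,335)]; tb=[(210,37),(600,182),(423,670),(22,516)]
sf=[(397,507),(202,435),(348,268),(528,327)]; sb=[(517,598),(50,426),(358,111),(754,219)]
ot=[(t,q,6,T(*u)) for q,u in zip(FO+B,tf+tb)]; os=[(c,q,6,S(*u)) for q,u in zip(FO+B,sf+sb)]
H=[(20,30),(20,-30),(-20,-30),(-20,30)]
ht=[(t,q,106,T(*u)) for q,u in zip(H,[(242,379),(333,429),(304,494),(210,443)])]
hs=[(c,q,106,S(*u)) for q,u in zip(H,[(513,133),(418,102),(462,67),(550,100)])]+[(c,q,6,S(*u)) for q,u in zip(H,[(512,283),(418,248)])]
R2={}
for n,o,h in(("top",ot,ht),("scene",os,hs),("both",ot+os,ht+hs)):
    f,r=fit(o,[550,0,-.35]);g,r2=fit(h,[450,0,-.35])
    d=g[:2]-f[:2];C,Sn=np.cos(f[2]),np.sin(f[2])
    print(n,"frame",f.round(3),"house",g.round(3),"in frame",(C*d[0]+Sn*d[1]).round(1),(-Sn*d[0]+C*d[1]).round(1),(g[2]-f[2]).round(3)); print(r,r2)
E
python3 fit0.py
```

```text
top frame [ 6.32362e+02 -3.88770e+01 -3.52000e-01] house [ 5.15022e+02  8.28000e+00 -4.70000e-01] in frame -126.4 3.9 -0.118
[[0.1, 0.2], [0.3, 0.5], [0.0, 0.2], [0.3, 0.6], [0.1, 0.3], [0.5, 0.2], [0.0, 0.3], [0.3, 0.1]] [[0.2, 0.2], [0.8, 0.1], [0.2, 0.3], [0.5, 0.0]]
scene frame [ 6.35308e+02 -3.65370e+01 -3.54000e-01] house [ 5.18328e+02  1.04790e+01 -4.79000e-01] in frame -126.0 3.6 -0.125
[[0.2, 0.2], [0.4, 0.7], [0.4, 1.1], [0.2, 0.2], [0.1, 0.6], [0.8, 0.5], [0.2, 0.5], [0.5, 0.1]] [[0.1, 0.2], [0.2, 0.7], [0.7, 0.3], [0.8, 0.4], [0.3, 0.7], [0.6, 0.3]]
both frame [ 6.33448e+02 -3.76180e+01 -3.52000e-01] house [ 5.16093e+02  9.51000e+00 -4.70000e-01] in frame -126.4 3.7 -0.118
[[0.5, 0.7], [0.2, 0.9], [0.6, 0.2], [0.8, 0.1], [0.6, 0.8], [0.0, 0.6], [0.6, 0.1], [0.8, 0.4], [0.6, 1.0], [0.1, 0.0], [0.1, 0.6], [0.6, 0.5], [0.2, 1.5], [1.1, 1.1], [0.7, 1.0], [0.1, 0.7]] [[0.7, 0.3], [0.3, 0.4], [0.7, 0.8], [1.0, 0.5], [0.3, 0.5], [0.5, 1.2], [1.2, 0.9], [0.4, 1.0], [0.5, 0.0], [0.3, 0.2]]
```

Emit:
{"api": "apply_moves", "payload": {"series": [{"travel": [206, -561, 0], "yaw": -3.2, "gripper": -0.45}, {"travel": [206, -561, 0], "yaw": -3.2, "gripper": -0.45}, {"travel": [206, -561, 0], "yaw": -3.2, "gripper": -0.45}, {"travel": [206, -561, 0], "yaw": -3.2, "gripper": -0.45}, {"travel": [206, -561, 0], "yaw": -3.2, "gripper": -0.45}, {"travel": [206, -561, 0], "yaw": -3.2, "gripper": -0.45}, {"travel": [206, -561, 0], "yaw": -3.2, "gripper": -0.45}, {"travel": [206, -561, 0], "yaw": -3.2, "gripper": -0.45}, {"travel": [206, -561, 0], "yaw": -3.2, "gripper": -0.45}, {"travel": [206, -561, 0], "yaw": -3.2, "gripper": -0.45}]}}

```text
time_s: 1.35
eef_pos: [434.8, 123.6, 227.2]
tcp_rot: [-1.539, 0.368, -0.37]
ft_force: [1.0, 1.3, 0.2]
finger_gap: 25.0
```

Emit:
{"api": "apply_moves", "payload": {"series": [{"travel": [33, -91, 0], "yaw": 0, "gripper": -0.45}, {"travel": [33, -91, 0], "yaw": 0, "gripper": -0.45}, {"travel": [33, -91, -40], "yaw": 0, "gripper": -0.45}, {"travel": [33, -91, -80], "yaw": 0, "gripper": -0.45}, {"travel": [33, -91, -110], "yaw": 0, "gripper": -0.45}, {"travel": [33, -91, -110], "yaw": 0, "gripper": -0.45}, {"travel": [33, -91, -110], "yaw": 0, "gripper": -0.45}]}}

```text
time_s: 2.05
eef_pos: [467.3, 34.7, 117.1]
tcp_rot: [-1.539, 0.369, -0.368]
ft_force: [0.3, -0.9, 0.0]
finger_gap: 25.4
```

```bash
cat > look.py <<'E'
import sys
from workcell import env
from h import *
n=sys.argv[1]
s=env.read_state()
print(s["time_s"],s["eef_pos"].round(1),R.from_rotvec(s["tcp_rot"]).as_matrix().round(4).tolist(),s["ft_force"].round(1),s["finger_gap"])
w=env.get_image("wrist");cv2.imwrite(f"pics/w{n}.png",w["pixels"][:,:,::-1])
t=env.get_image("top");crop(t,225,130,385,300,4,f"pics/t{n}.png")
c=env.get_image("scene");crop(c,160,130,360,340,4,f"pics/s{n}.png") if 0 else crop(c,160,130,360,280,4,f"pics/s{n}.png")
E
python3 look.py 1
```

```text
2.05 [467.3  34.7 117.1] [[0.8914, -0.0008, 0.4532], [-0.4532, 0.0001, 0.8914], [-0.0007, -1.0, -0.0003]] [ 0.3 -0.9  0. ] 25.373072124485603
```

View pics/w1.png

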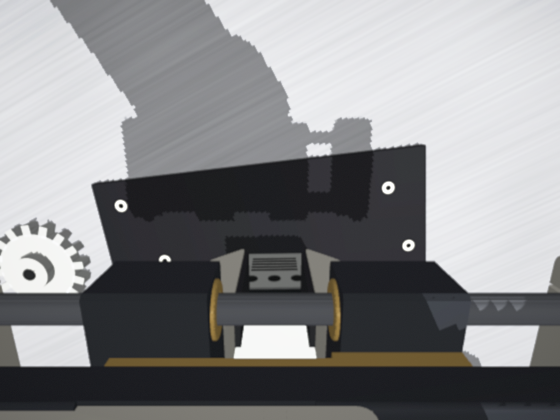

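View pics/s1.png

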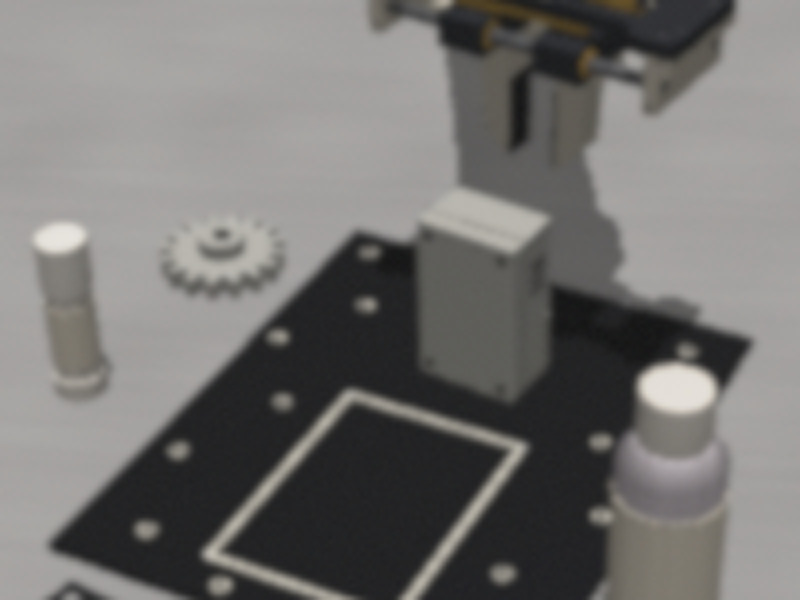

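View pics/t1.png

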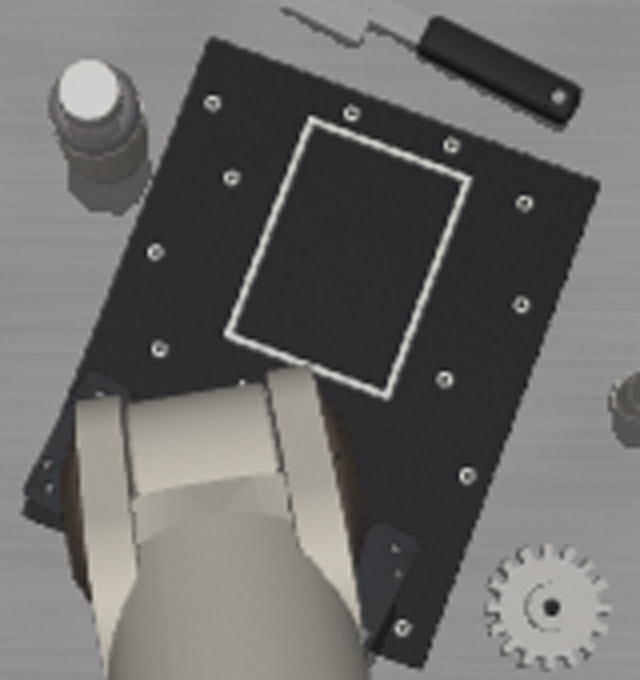

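Emit:
{"api": "apply_moves", "payload": {"series": [{"travel": [0, 0, -30], "yaw": 0, "gripper": -0.45}, {"travel": [0, 0, -60], "yaw": 0, "gripper": -0.45}, {"travel": [0, 0, -72], "yaw": 0, "gripper": -0.45}, {"travel": [4.5, -2.3, -72], "yaw": 0, "gripper": -0.45}, {"travel": [8.9, -4.5, -72], "yaw": 0, "gripper": -0.45}, {"travel": [13.4, -6.8, -72], "yaw": 0, "gripper": -0.45}, {"travel": [15.6, -7.9, -72], "yaw": 0, "gripper": -0.45}, {"travel": [17.8, -9.1, -72], "yaw": 0, "gripper": -0.45}, {"travel": [17.8, -9.1, -72], "yaw": 0, "gripper": -0.45}]}}

```text
time_s: 3.1
eef_pos: [485.7, 25.2, 45.2]
tcp_rot: [-1.539, 0.369, -0.37]
ft_force: [0.6, 0.3, -0.6]
finger_gap: 25.1
```

```bash
python3 look.py 2
```

```text
3.1 [485.7  25.2  45.2] [[0.8911, 0.001, 0.4538], [-0.4538, 0.0, 0.8911], [0.0009, -1.0, 0.0005]] [ 0.6  0.3 -0.6] 25.12514424041551
```

View pics/w2.png

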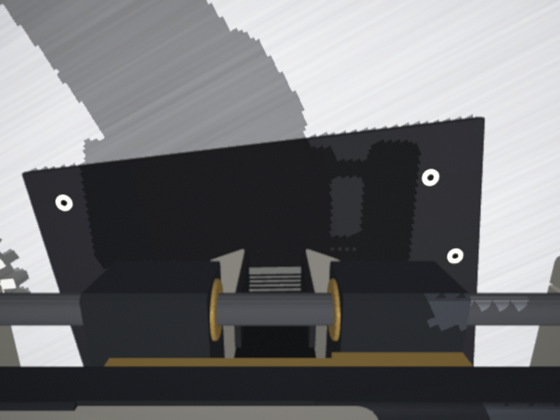

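View pics/s2.png

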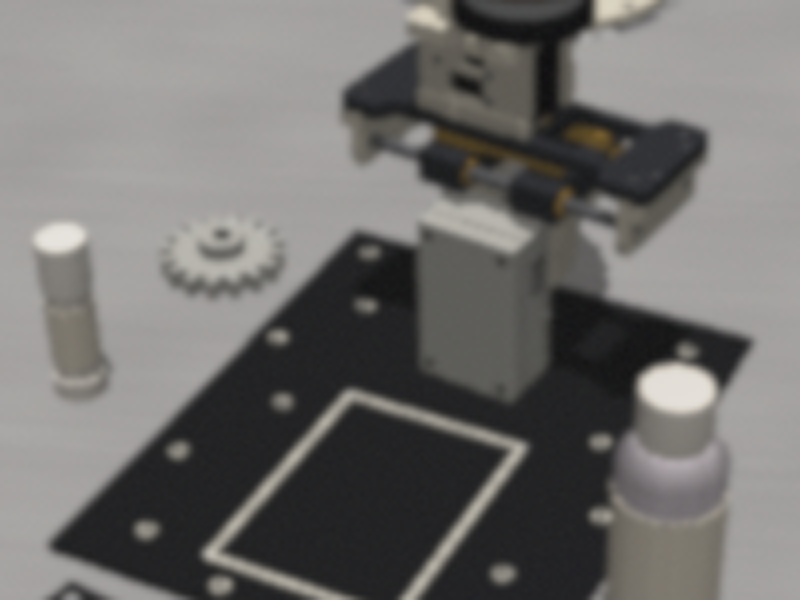

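Emit:
{"api": "apply_moves", "payload": {"series": [{"travel": [1.8, -0.9, 0], "yaw": 0, "gripper": -0.45}, {"travel": [3.6, -1.8, 0], "yaw": 0, "gripper": -0.45}, {"travel": [5.3, -2.7, 0], "yaw": 0, "gripper": -0.45}, {"travel": [7.1, -3.6, 0], "yaw": 0, "gripper": -0.45}]}}

```text
time_s: 3.65
eef_pos: [492.1, 21.9, 44.7]
tcp_rot: [-1.539, 0.369, -0.369]
ft_force: [-1.0, 0.3, 0.4]
finger_gap: 25.5
```

Emit:
{"api": "apply_moves", "payload": {"series": [{"travel": [2.7, -1.3, 0], "yaw": 0.4, "gripper": -0.45}, {"travel": [5.4, -2.6, 0], "yaw": 0.8, "gripper": -0.45}, {"travel": [8.1, -3.9, 0], "yaw": 1.3, "gripper": -0.45}, {"travel": [10.8, -5.2, 0], "yaw": 1.7, "gripper": -0.45}, {"travel": [13.5, -6.5, 0], "yaw": 2.1, "gripper": -0.45}, {"travel": [16.2, -7.8, 0], "yaw": 2.5, "gripper": -0.45}, {"travel": [18.9, -9.1, 0], "yaw": 3.0, "gripper": -0.45}, {"travel": [21.6, -10.4, 0], "yaw": 3.4, "gripper": -0.45}, {"travel": [24.3, -11.7, 0], "yaw": 3.8, "gripper": -0.45}, {"travel": [27.0, -13.0, 0], "yaw": 4.3, "gripper": -0.45}]}}

```text
time_s: 4.65
eef_pos: [519.4, 8.7, 44.7]
tcp_rot: [-1.548, 0.31, -0.31]
ft_force: [-1.0, 0.6, -0.7]
finger_gap: 25.1
```

```bash
python3 look.py 3
```

```text
4.65 [519.4   8.7  44.7] [[0.923, -0.0001, 0.3847], [-0.3847, 0.0, 0.923], [-0.0001, -1.0, -0.0]] [-1.   0.6 -0.7] 25.142173193843664
```

View pics/s3.png

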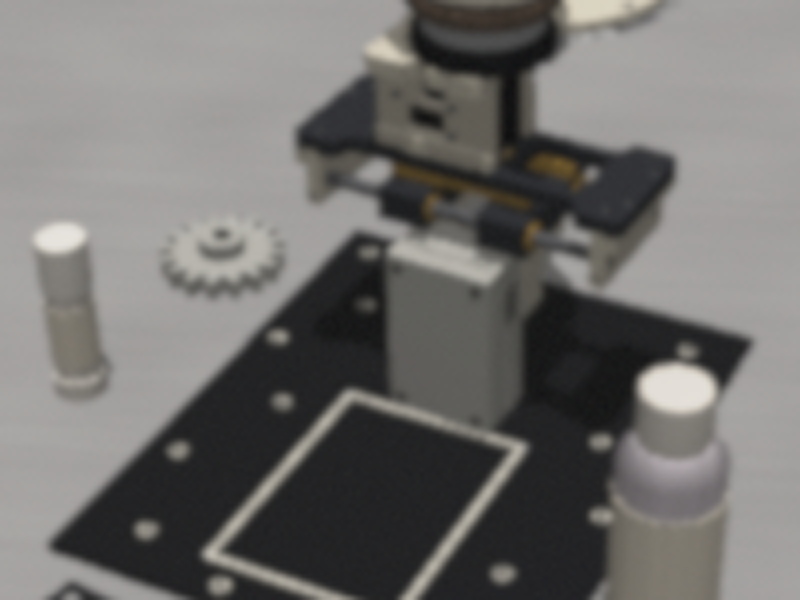

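```bash
cat > fitc.py <<'E'
import sys,json
from workcell import env
from h import *
from scipy.optimize import least_squares
c=env.get_image("scene")
def W(p,q,z): return [p[0]+np.cos(p[2])*q[0]-np.sin(p[2])*q[1],p[1]+np.sin(p[2])*q[0]+np.cos(p[2])*q[1],z]
S=lambda x,y:((x+.5)/4-.5+160,(y+.5)/4-.5+130)
def go(obs):
    f=lambda p:np.concatenate([np.subtract(proj(c,W(p,q[:2],q[2])),S(*u)) for q,u in obs])
    r=least_squares(f,[550,0,-.35]);g=r.x; F=[635.3,-36.5,-.354]
    d=g[:2]-F[:2];C,Sn=np.cos(F[2]),np.sin(F[2])
    x,y,a=C*d[0]+Sn*d[1],-Sn*d[0]+C*d[1],g[2]-F[2]
    print("in frame",x.round(1),y.round(1),a.round(3),"back mid",(x+20*np.cos(a)).round(1),(y+20*np.sin(a)).round(1)); print(r.fun.reshape(-1,2).round(1).tolist())
E
python3 - <<'E'
from fitc import *
go([((20,-30,106),(386,258)),((20,30,106),(494,291)),((20,-30,6),(387,396)),((20,30,6),(490,432)),((-20,30,106),(524,256))])
E
```

```text
in frame -92.4 3.5 -0.058 back mid -72.5 2.3
[[0.3, -1.1], [-1.4, -1.3], [1.2, 2.4], [-0.5, 1.9], [0.5, -2.1]]
```

Emit:
{"api": "apply_moves", "payload": {"series": [{"travel": [2.7, -1.3, 0], "yaw": 0.4, "gripper": -0.45}, {"travel": [5.4, -2.6, 0], "yaw": 0.8, "gripper": -0.45}, {"travel": [8.1, -3.9, 0], "yaw": 1.3, "gripper": -0.45}, {"travel": [10.8, -5.2, 0], "yaw": 1.7, "gripper": -0.45}, {"travel": [13.0, -6.3, 0], "yaw": 2.1, "gripper": -0.45}, {"travel": [14.7, -7.2, 0], "yaw": 2.5, "gripper": -0.45}, {"travel": [16.0, -7.8, 0], "yaw": 2.8, "gripper": -0.45}, {"travel": [16.0, -7.8, 0], "yaw": 2.8, "gripper": -0.45}]}}

```text
time_s: 5.65
eef_pos: [535.5, 0.9, 44.8]
tcp_rot: [-1.554, 0.272, -0.272]
ft_force: [-0.6, -0.2, -0.5]
finger_gap: 25.3
```

```bash
python3 look.py 4
```

```text
5.65 [535.5   0.9  44.8] [[0.9405, 0.0005, 0.3398], [-0.3398, 0.0, 0.9405], [0.0004, -1.0, 0.0002]] [-0.6 -0.2 -0.5] 25.32337228427578
```

View pics/s4.png

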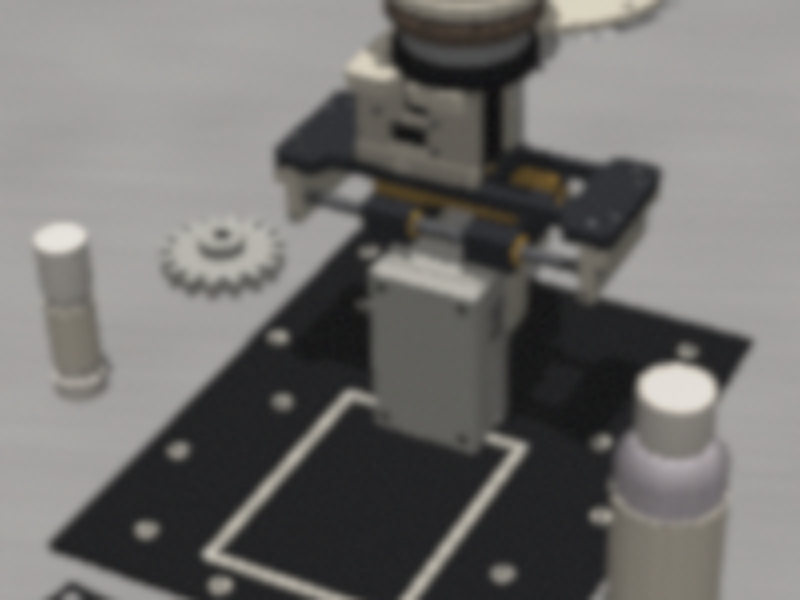

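View pics/w4.png

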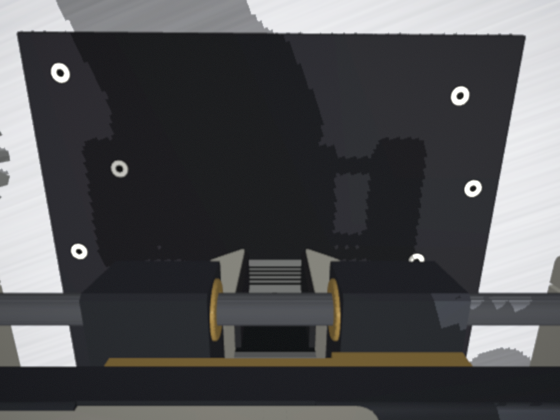

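```bash
python3 - <<'E'
from fitc import *
crop(c,240,180,300,250,10,"pics/s4b.png")
go([((20,-30,106),(370,277)),((20,30,106),(482,304)),((20,-30,6),(374,425)),((20,30,6),(478,454)),((-20,30,106),(510,270))])
E
```

```text
in frame -73.6 4.0 0.021 back mid -53.6 4.4
[[0.2, -0.4], [-1.0, -0.0], [0.7, 0.9], [-0.0, 1.2], [0.2, -1.7]]
```

View pics/s4b.png

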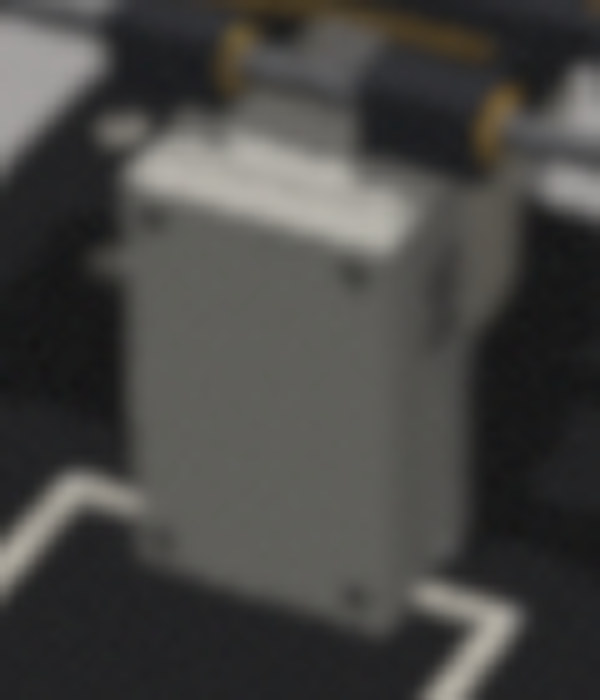

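Emit:
{"api": "apply_moves", "payload": {"series": [{"travel": [-4.7, 1.7, 0], "yaw": 0, "gripper": -0.45}, {"travel": [-14.1, 5.1, 0], "yaw": 0, "gripper": -0.45}, {"travel": [-14.1, 5.1, 20], "yaw": 0, "gripper": -0.45}, {"travel": [-14.1, 5.1, 40], "yaw": 0, "gripper": -0.45}, {"travel": [-14.1, 5.1, 55], "yaw": 0, "gripper": -0.45}, {"travel": [-14.1, 5.1, 55], "yaw": 0, "gripper": -0.45}, {"travel": [-9.4, 3.4, 55], "yaw": 0, "gripper": -0.45}, {"travel": [-4.7, 1.7, 55], "yaw": 0, "gripper": -0.45}, {"travel": [-2.8, 1, 55], "yaw": 0, "gripper": -0.45}, {"travel": [-2.8, 1, 55], "yaw": 0, "gripper": -0.45}]}}

```text
time_s: 6.85
eef_pos: [532.3, 1.8, 98.9]
tcp_rot: [-1.554, 0.273, -0.271]
ft_force: [0.4, 0.1, -0.4]
finger_gap: 25.1
```

```bash
python3 look.py 5; python3 - <<'E'
from fitc import *
crop(c,230,150,310,250,7,"pics/s5b.png")
E
```

```text
6.85 [532.3   1.8  98.9] [[0.9404, -0.0012, 0.3402], [-0.3402, -0.0, 0.9404], [-0.0011, -1.0, -0.0004]] [ 0.4  0.1 -0.4] 25.115413488746075
```

View pics/s5b.png

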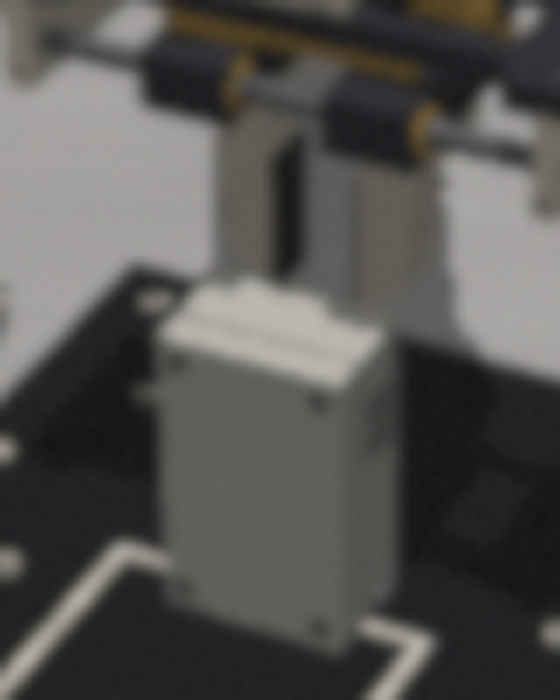

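View pics/w5.png

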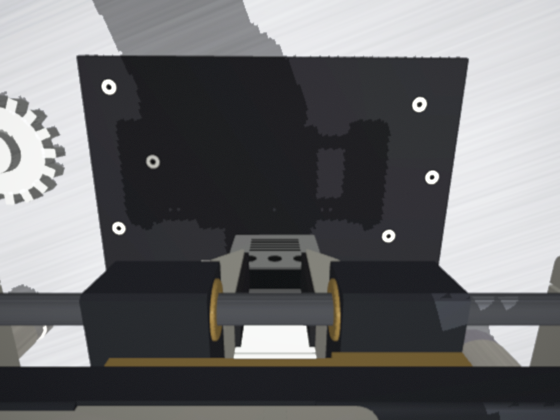

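Emit:
{"api": "apply_moves", "payload": {"series": [{"travel": [1.9, -0.7, 0.3], "yaw": 0, "gripper": -0.45}, {"travel": [3.2, -1.2, 0.3], "yaw": 0, "gripper": -0.45}, {"travel": [4.5, -1.6, 0.3], "yaw": 0, "gripper": -0.45}, {"travel": [5.8, -2.1, 0.5], "yaw": 0, "gripper": -0.45}, {"travel": [7.1, -2.6, 0.7], "yaw": 0, "gripper": -0.45}, {"travel": [8.4, -3.0, 0.9], "yaw": 0, "gripper": -0.45}, {"travel": [9.7, -3.5, 1.1], "yaw": 0, "gripper": -0.45}, {"travel": [11.0, -4.0, 1.3], "yaw": 0, "gripper": -0.45}, {"travel": [12.3, -4.4, 1.5], "yaw": 0, "gripper": -0.45}, {"travel": [13.6, -4.9, 1.7], "yaw": 0, "gripper": -0.45}]}}

```text
time_s: 8.05
eef_pos: [546.1, -2.9, 101.4]
tcp_rot: [-1.554, 0.272, -0.272]
ft_force: [-0.2, -0.6, 0.0]
finger_gap: 24.8
```

```bash
python3 look.py 6; python3 - <<'E'
from fitc import *
crop(c,230,150,310,250,7,"pics/s6b.png")
E
```

```text
8.05 [546.1  -2.9 101.4] [[0.9405, -0.0, 0.3398], [-0.3398, 0.0, 0.9405], [-0.0, -1.0, 0.0]] [-0.2 -0.6  0. ] 24.812702422460603
```

View pics/s6b.png

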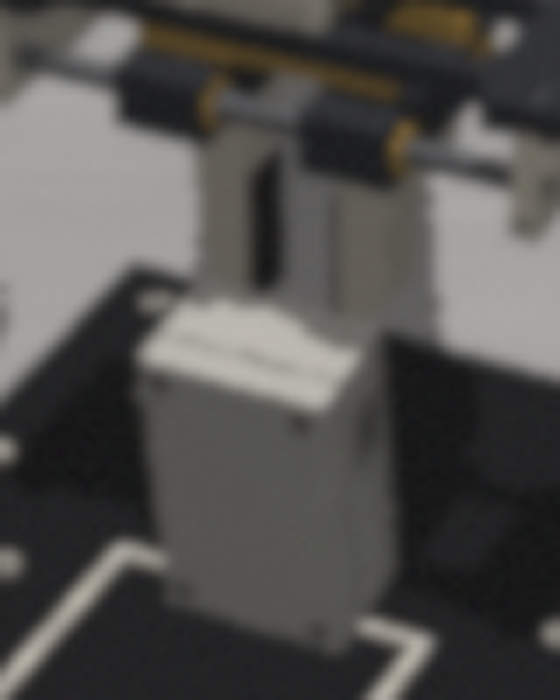

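Tipping cleanly; the back lower edge (row ~655, column ~345) has not moved. Continuing.

Emit:
{"api": "apply_moves", "payload": {"series": [{"travel": [1.3, -0.5, 0.2], "yaw": 0, "gripper": -0.45}, {"travel": [2.6, -0.9, 0.4], "yaw": 0, "gripper": -0.45}, {"travel": [3.9, -1.4, 0.6], "yaw": 0, "gripper": -0.45}, {"travel": [5.2, -1.9, 0.8], "yaw": 0, "gripper": -0.45}, {"travel": [6.5, -2.3, 1.0], "yaw": 0, "gripper": -0.45}, {"travel": [7.8, -2.8, 1.2], "yaw": 0, "gripper": -0.45}, {"travel": [9.1, -3.3, 1.4], "yaw": 0, "gripper": -0.45}, {"travel": [10.4, -3.8, 1.6], "yaw": 0, "gripper": -0.45}, {"travel": [11.7, -4.2, 1.8], "yaw": 0, "gripper": -0.45}, {"travel": [13.0, -4.7, 2.0], "yaw": 0, "gripper": -0.45}]}}

```text
time_s: 9.25
eef_pos: [559.1, -7.6, 103.4]
tcp_rot: [-1.554, 0.272, -0.272]
ft_force: [0.1, 0.5, 0.8]
finger_gap: 25.0
```

Emit:
{"api": "apply_moves", "payload": {"series": [{"travel": [1.3, -0.5, 0], "yaw": 0, "gripper": -0.45}, {"travel": [2.6, -0.9, 0], "yaw": 0, "gripper": -0.45}, {"travel": [3.9, -1.4, 0], "yaw": 0, "gripper": -0.45}, {"travel": [5.2, -1.9, 0], "yaw": 0, "gripper": -0.45}, {"travel": [6.5, -2.3, 0], "yaw": 0, "gripper": -0.45}, {"travel": [7.8, -2.8, 0], "yaw": 0, "gripper": -0.45}, {"travel": [9.1, -3.3, 0], "yaw": 0, "gripper": -0.45}, {"travel": [10.4, -3.8, 0], "yaw": 0, "gripper": -0.45}, {"travel": [11.7, -4.2, 0], "yaw": 0, "gripper": -0.45}, {"travel": [13.0, -4.7, 0], "yaw": 0, "gripper": -0.45}]}}

```text
time_s: 10.25
eef_pos: [572.1, -12.3, 103.4]
tcp_rot: [-1.554, 0.272, -0.272]
ft_force: [0.4, 0.5, -0.6]
finger_gap: 25.1
```

```bash
python3 look.py 7
```

```text
10.25 [572.1 -12.3 103.4] [[0.9405, -0.0, 0.3397], [-0.3397, 0.0, 0.9405], [-0.0, -1.0, 0.0]] [ 0.4  0.5 -0.6] 25.052806064441867
```

View pics/s7.png

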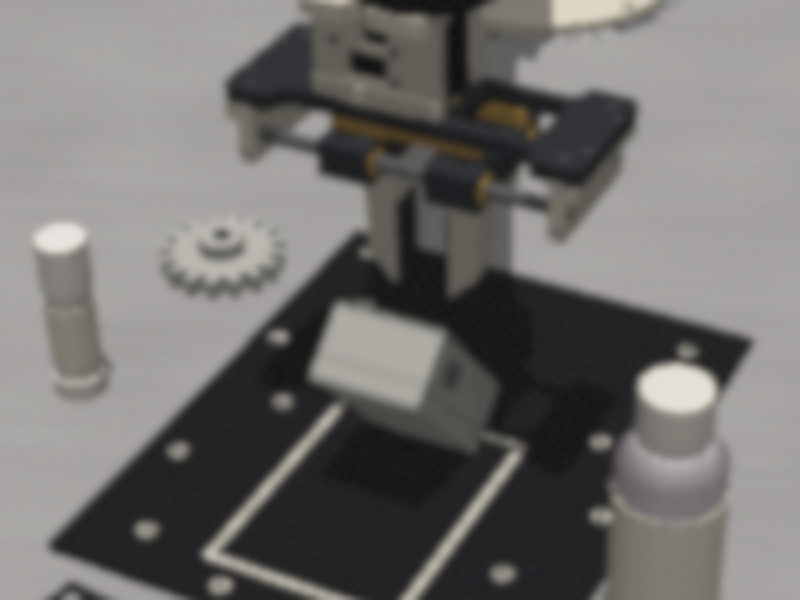

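Emit:
{"api": "apply_moves", "payload": {"series": [{"travel": [0, 0, 5], "yaw": 0, "gripper": -0.45}, {"travel": [0, 0, 20], "yaw": 0, "gripper": -0.45}, {"travel": [-20, 7, 50], "yaw": 0, "gripper": -0.45}, {"travel": [-50, 18, 80], "yaw": 0, "gripper": -0.45}, {"travel": [-80, 29, 110], "yaw": 0, "gripper": -0.45}, {"travel": [-110, 60, 140], "yaw": 0, "gripper": -0.45}, {"travel": [-120, 100, 150], "yaw": 0, "gripper": -0.45}, {"travel": [-120, 140, 150], "yaw": 0, "gripper": -0.45}, {"travel": [-120, 180, 150], "yaw": 0, "gripper": -0.45}, {"travel": [-120, 220, 150], "yaw": 0, "gripper": -0.45}]}}

```text
time_s: 11.4
eef_pos: [452.0, 209.3, 255.5]
tcp_rot: [-1.553, 0.27, -0.274]
ft_force: [0.7, -0.7, -0.4]
finger_gap: 25.1
```

```bash
python3 look.py 8
```

```text
11.4 [452.  209.3 255.5] [[0.9404, 0.0029, 0.34], [-0.34, 0.0006, 0.9404], [0.0025, -1.0, 0.0016]] [ 0.7 -0.7 -0.4] 25.10860353289332
```

View pics/t8.png

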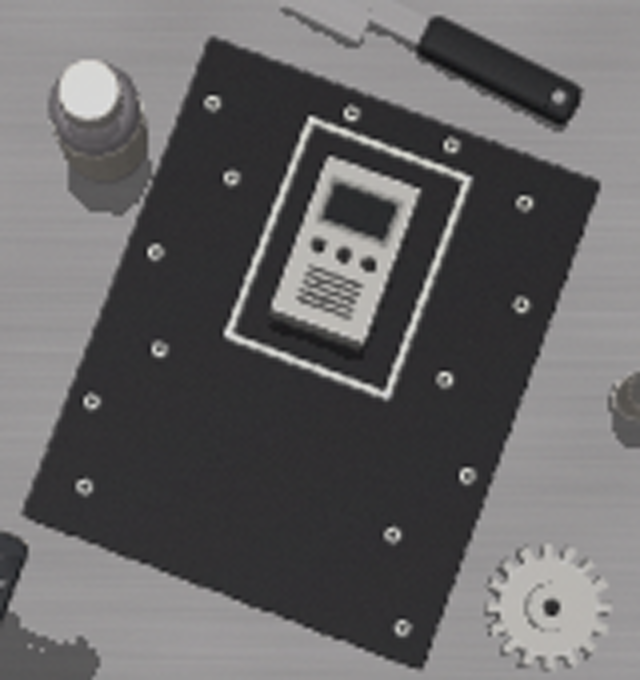

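View pics/s8.png

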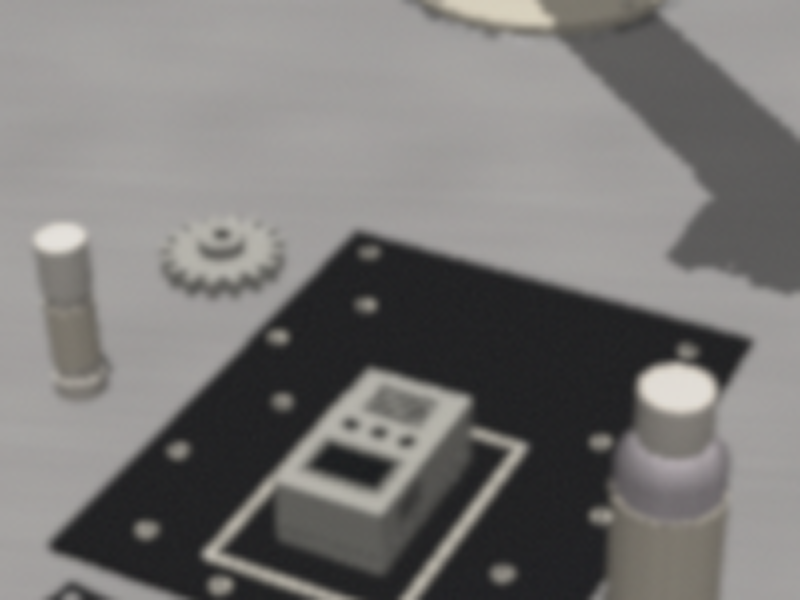

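```bash
python3 -c "
from workcell import env
s=env.read_state();print(s['time_s'],abs(s['joint_velocities']).max());print(env.sign_off())"
```

```text
11.55 0.05789363577304727
the job is handed in; nothing more can be done
None
```

The housing now lies on its back, front up, wholly inside the frame, and the job is handed in at 11.55 s.

- **Slide:** I pushed it upright with the part-closed fingers about 39 mm above its foot, turning it square with the frame. The camera fit then put the middle of its back lower edge about 16 mm inside the near line, 4 mm off the middle line and turned about 0.02 rad.
- **Topple:** I backed off, raised the fingers to about 93 mm above its foot and pushed slowly until it fell by itself. It was not touched after landing.
- **Last checks:** In the final top and scene pictures there is board visible between the housing and the frame line on every side seen. I judged this by eye and did not fit the final pose. The spray can, glue stick, gear and scraper look unmoved in the top picture. The arm is clear, and the forces read at the end of each move never passed 2 N.
- **Small disagreements:** The top and scene cameras differ by about 3 to 4 mm in world position, but agree within 0.5 mm on the housing's start position relative to the frame. After the slide, the fit and the tool pose differed by 2 to 3 mm on where the edge was.

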